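# Release the spool tray with the handwheel and hold it up level

## Task

The blue spool tray is locked in its stand by a yellow keeper. Crank the handwheel anticlockwise (seen from above) until its red handle stands at the green mark on the dial, which draws the keeper back, and leave the wheel there. Then take the tray by its wooden grip, lift it straight up about 12 cm out of the stand, keeping it level with both spools standing in it, and finish holding it there still and level in the gripper; leave the other things on the bench alone.

Things in the scene. Friction and masses are not known exactly. Their poses are not given: they have to be found in the camera images.
- stand: grey steel stand fixed to the bench, plate 130 (x) by 360 mm (y, from -70 to +290 mm), 10 mm thick; round dial housing 126 mm wide, 43 mm high under the wheel. Origin on the bench top under the wheel's axis, z up, y points from the wheel to the tray, which sits at y = +190 mm between low rails, its axes parallel. The yellow keeper locks the tray's foot and draws back 5 mm per rad of the wheel.
- wheel_axis (a point): point on the vertical axis of the handwheel, at the top of its rim, 65 mm above the bench (rim of 101 mm diameter)
- handwheel (a joint): angle of the handwheel in rad, growing anticlockwise seen from above, limits 0 and 5.2. It starts between 0 and 0.7; the red handle stands at the green mark at 4.20. It stays where it is left (about 2 N at the handle turns it, and it is not sprung).
- crank_handle (a point): centre (half-way up the grip) of the red upright crank handle on the handwheel: a cylinder of 18 mm diameter, 50 mm tall, from 67 to 117 mm above the bench (this point: 93.5 mm), its axis 40 mm from the wheel's axis. The red sleeve spins freely on its pin, so the fingers can hold it while carrying it round.
- green_mark (a point): green mark on the dial, 56.5 mm from the wheel's axis, on the stand's -x side, 44 mm above the bench: the red handle must stop on the line from the axis through it
- tray_grip (a point): centre of the light wooden grip bar over the tray: 14 mm thick (tray's x), 146 mm long (tray's y), 20 mm high; 105 mm above the underside of the tray, 115 mm above the bench while the tray is seated. The axes are the tray's, z up.
- tray: blue open tray with a carrying grip, 94 mm (x) by 150 mm (y), walls 28 mm high and 4 mm thick, two compartments side by side along y, the grip on end posts over the middle line; a steel tongue 50 mm wide and 6 mm thick sticks out 16 mm at its -y foot. 0.2 to 0.42 kg, spools about 0.1 kg more. Origin at the centre of its underside.
- pale_spool: pale thread spool, 42 mm diameter, 48 mm tall, standing loose in the -y compartment of the tray; origin at the centre of its underside
- dark_spool: dark thread spool, 38 mm diameter, 58 mm tall, standing loose in the +y compartment of the tray; origin at the centre of its underside
- dropper_bottle: loose brown glass dropper bottle with a black top, 34 mm wide, 102 mm tall, standing on the bench behind the handwheel; leave alone
- heel_lift: loose tan heel lift, D-shaped, 55 by 58 by 8 mm, lying on the bench; leave alone
- wax: loose lump of brown cobbler's wax, 36 by 47 by 25 mm, on the bench; leave alone
There are look-alikes about, which are no part of the job. Of the things shaped like the tray, the blue one is meant.

How it is judged:
By the outcome, as a careful person would: the job done as asked, in the order asked, and still so for the second after the job is handed in, while the arm keeps its last pose, push and grip.
It also fails if it takes over 51 s, if anything falls off the work surface, if the arm or the gripper's body presses on something with over 40 N, if the wrist force passes 120 N, or if a joint passes its speed limit or range.

## Robot

A 6-joint arm with a two-finger parallel gripper is mounted at the origin on a cart in front of the work surface, level with it; the furniture and walls round the work are solid. World frame = base frame: x ahead of the robot, y to its left, z up, the work surface at z = 0. Lengths are in mm, angles in rad, forces in N, time in s.
With the tool pointing down it reaches from about 275 to 825 mm from the base axis. Payload 4.9 kg.
Tool frame: the origin (TCP) lies at the very end of the fingers, on their centre line; the grasp point (between the pads) lies 19 mm behind it; z points along the fingers, y is the line along which they close (so a half turn about z gives the same grasp; the last joint's range is limited). The gripper opens to 85 mm and grips with 20 to 120 N. Pads are 22 mm wide; open, the fingers measure 114 mm over their backs; the gripper's body (76 mm by 85 mm) begins 54 mm behind the grasp point. The pads swing forward as they close: fully open they stand 13 mm farther back than shut.
Start: joints at [1.061, 0.326, -0.193, 1.052, 0, 1.437], TCP at [201.855, 511.638, 231.281] pointing down, gripper open.
Joint ranges: [-2.65, 2.65], [-0.97, 1.79], [-1.3, 1.35], [-1.93, 2.1], [-1.47, 1.37], [-3.14, 3.14]. Speed limits (rad/s): [2.57, 2.57, 3.14, 3.14, 3.14, 3.14].

## Interface

Orientations are given as [roll, pitch, yaw] about the fixed x, y, z axes, in that order (R = Rz(yaw) Ry(pitch) Rx(roll)).
In Python, from bench import bot, solve_ik, imaging gives the robot as it stands. Calls block until the motion is done:
- bot.move_ptp(position, orientation): joint-space move of the TCP to a pose.
- bot.movel(position, rot=None, max_speed=150, threshold=None): straight line of the TCP; rot=None keeps the orientation; max_speed is the mean speed in mm/s. With threshold (N) it stops when the force on the tool has changed by that much, and returns True; else False.
- bot.move_j(angles): joint-space move.
- bot.grip(opening, effort=None): opening from 0.0 (shut) to 1.0 (fully open); effort is the grip in N (None keeps the last); returns when the fingers have stopped.
- bot.dwell(seconds).
- solve_ik(position, orientation): joint angles nearest the present ones, or None.
- bot.get_state(): the state.
- imaging.capture(name): name is "scene" or "side" or "wrist"; returns the picture (400x640x3 uint8, blue, green, red); there is no depth.
- imaging.camera_model(name): a dict with "K" (3x3 intrinsics, pixels), "position" and "rotation" of the camera in the world. Camera axes: x right, y up, looking along -z (the intrinsics and any distortion apply to the point x, -y, -z); pixel columns grow to the right and rows downward; lengths in mm; the calibration is good to about 2 mm. The wrist camera is an equidistant fisheye: a pixel r from the principal point sees the ray r / f radians off the axis. A picture is of the moment at which its call begins: read the wrist's pose just before it. camera_model takes no time and is no camera call; for the wrist camera it gives the pose at the moment of the call.
A pose or a line that the arm cannot do raises bot.IKError and nothing moves.
- bot.sign_off(): hands the job in; it is judged then, once.
The state is a dict: "t": time; "qpos": joint angles; "joint_velocities": joint speeds; "effort": joint torques, N m; "tcp_pos": TCP position; "orientation": TCP orientation; "contact_force": force on the tool from outside, world axes, zero at the start; "wrist_torque": the same for the moment, N m; "opening": opening from 0.0 (shut) to 1.0 (fully open); "gripper_force": force on a finger pad.
Only numpy, scipy, OpenCV 4.12 (cv2) and the standard library are available. Lean on these libraries where they do the work, as an engineer would, in place of code of your own. Each camera call takes 0.05 s, during which the arm holds its last target. There are 200 camera calls.

## Working session

There is one attempt and no reset: what is moved stays moved. The work goes in short steps, each a Python script; the robot and the scene stay as the last script left them, time stands still between calls to the robot, and variables do not carry over. Pictures are saved under pics/ and viewed, at most 10 in all, crops included, and the job is handed in when it is done.

```bash
ls; mkdir -p pics; python3 - <<'E'
from bench import bot, imaging
import cv2
for n in("scene","side","wrist"):
    cv2.imwrite(f"pics/{n}0.png",imaging.capture(n)); m=imaging.camera_model(n); print(n,m)
print(bot.get_state())
E
```

```text
pics
scene {'K': array([[444.70968729,   0.        , 322.35660599],
       [  0.        , 444.70968729, 198.29274319],
       [  0.        ,   0.        ,   1.        ]]), 'position': array([-325.01325673, -377.51377737,  927.47445603]), 'rotation': array([ 0.91814487,  0.00593566, -0.88882666])}
side {'K': array([[508.0129551 ,   0.        , 313.46877057],
       [  0.        , 508.0129551 , 201.64113868],
       [  0.        ,   0.        ,   1.        ]]), 'position': array([-196.41377631, 1432.3450628 ,  730.91806312]), 'rotation': array([ 1.1271806 ,  0.01967417, -2.5956574 ])}
wrist {'K': array([[309.70691629,   0.        , 318.98003257],
       [  0.        , 309.70691629, 202.23643199],
       [  0.        ,   0.        ,   1.        ]]), 'position': array([127.29981292, 540.43712697, 373.35575254]), 'rotation': array([-0.3157175 ,  0.00190279,  1.19444265])}
{'t': 0.15, 'qpos': array([ 1.06082457e+00,  3.26802640e-01, -1.93356722e-01,  1.05204595e+00,
        3.29900693e-05,  1.43661096e+00]), 'joint_velocities': array([-0.00041108, -0.00278999,  0.00305243, -0.00050983, -0.00114524,
       -0.00013195]), 'effort': array([ 1.34033562e-03, -4.43704641e+01,  2.62665385e+01,  1.04861625e-02,
       -4.94261280e-05, -1.24129443e-05]), 'tcp_pos': array([201.59648944, 511.22338427, 230.66498203]), 'orientation': array([-3.14020075e+00, -2.21191082e-04,  2.76580608e+00]), 'contact_force': array([-0.05874082,  0.7499079 ,  0.32613592]), 'wrist_torque': array([-0.00405034, -0.03399167,  0.04393018]), 'gripper_force': 0.0, 'opening': 1.0021055013849738}
```

View pics/scene0.png

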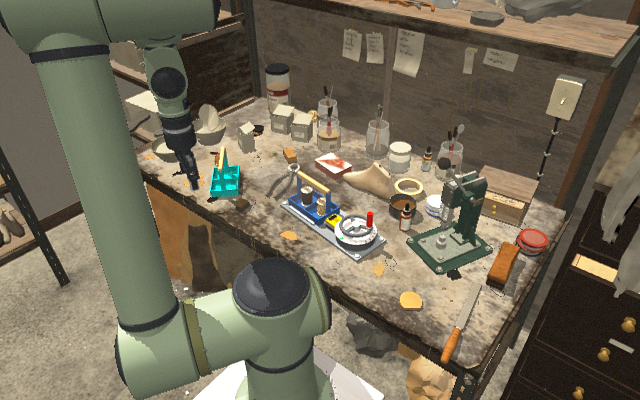

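View pics/side0.png

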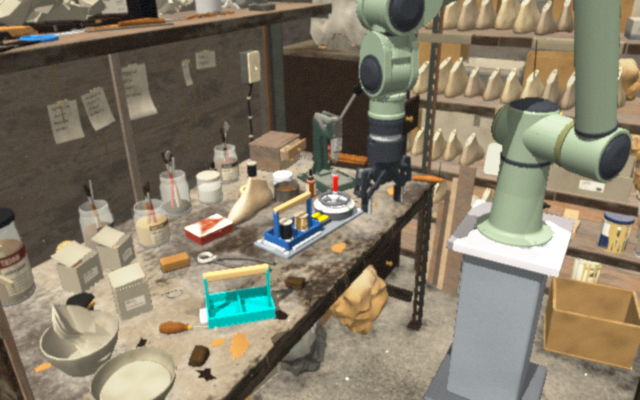

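Candidates: blue tray in the stand at scene (313,200) with two spools, and teal look-alike tray at (226,178) with no stand. I choose the blue one. The red handle is at about (370,218). I'll check this in a close crop.

```bash
cat > h.py <<'E'
import numpy as np, cv2
from bench import bot, solve_ik, imaging
from scipy.spatial.transform import Rotation as R
def proj(m,P):
    P=np.atleast_2d(P).astype(float)
    c=(P-m['position'])@R.from_euler('xyz',m['rotation']).as_matrix()
    c=c*[1,-1,-1]; K=m['K']
    if m.get('fish'):
        r=np.hypot(c[:,0],c[:,1]); th=np.arctan2(r,c[:,2]); q=c[:,:2]/np.maximum(r,1e-9)[:,None]*th[:,None]
    else: q=c[:,:2]/c[:,2:]
    return q*K[0,0]+K[:2,2]
def cam(n):
    m=imaging.camera_model(n); m['fish']=n=='wrist'; return m
def ray(m,uv,z):
    K=m['K']; q=(np.array(uv,float)-K[:2,2])/K[0,0]
    if m.get('fish'):
        t=np.linalg.norm(q); d=np.array([*(q/t*np.sin(t)),np.cos(t)])
    else: d=np.array([*q,1])
    d=R.from_euler('xyz',m['rotation']).apply(d*[1,-1,-1]); p=m['position']
    return p+d*(z-p[2])/d[2]
E
python3 - <<'E'
from h import *
a=cv2.imread('pics/scene0.png')[150:270,260:420]; b=cv2.imread('pics/side0.png')[160:260,240:380]
a=cv2.resize(a,(560,420),interpolation=2)[:, :];b=cv2.resize(b,(560,400),interpolation=2)
cv2.imwrite('pics/c1.png',cv2.resize(cv2.imread('pics/scene0.png')[160:265,275:415],(800,600),interpolation=2))
ms,md=cam('scene'),cam('side')
print(ray(ms,(356,231),65),ray(md,(334,204),65),ray(ms,(314,184),125),ray(md,(294,207),125))
E
```

```text
[487.14054227 162.32031729  65.        ] [479.57619539 225.46462379  65.        ] [527.50277088 354.19599715 125.        ] [504.75234985 403.3251985  125.        ]
```

View pics/c1.png

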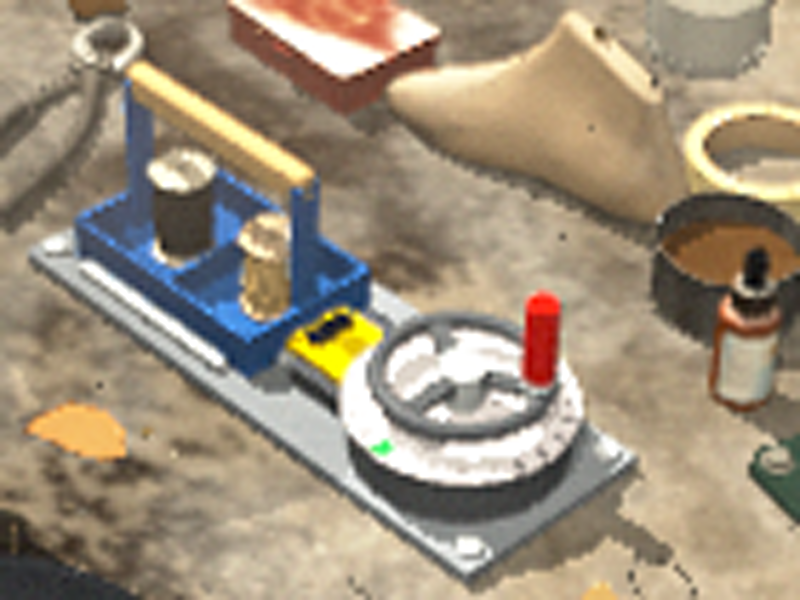

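Crop: blue tray with a pale and a dark spool, its grip running (135,70)–(310,182), yellow keeper at (335,345), red handle at (540,340), green mark at (382,447). So the choice holds. The scene and side positions disagree, so I'll check the camera model by projecting the TCP.

```bash
python3 - <<'E'
from h import *
ms,md=cam('scene'),cam('side')
for m in(ms,md): print(proj(m,[[201.6,511.2,230.7],[201.6,511.2,0],[487,162,65],[527,354,125]]))
s=5.714; f=lambda x,y:(275+x/s,160+y/s)
A=ray(ms,f(140,72),125);B=ray(ms,f(305,180),125);print('grip',A,B,np.linalg.norm(A-B))
print('wheel',ray(ms,f(468,372),65),'mark',ray(ms,f(383,447),44),'handle base',ray(ms,f(540,378),67),'top',ray(ms,f(543,300),117))
for c in((38,250),(635,455),(470,575)):print(ray(ms,f(*c),10))
im=cv2.imread('pics/side0.png')[165:265,245:380];cv2.imwrite('pics/c2.png',cv2.resize(im,(800,593),interpolation=2))
E
```

```text
[[190.59166389 185.92196369]
 [204.88239606 248.30337741]
 [356.06143413 231.07088746]
 [313.94441196 184.0966431 ]]
[[381.09900369 212.00365315]
 [377.47172296 298.60831294]
 [341.84351116 195.78522268]
 [296.9982056  198.60034491]]
grip [546.74162971 431.1049379  125.        ] [524.7179192  295.02658532 125.        ] 137.84905464169924
wheel [510.13583868 175.52100448  65.        ] mark [455.51192583 188.81706895  44.        ] handle base [527.51029521 142.57351824  67.        ] top [528.4733319  144.93076293 117.        ]
[494.97135135 470.73919521  10.        ]
[563.96134228 102.76893012  10.        ]
[437.25512911 119.43974934  10.        ]
```

View pics/c2.png

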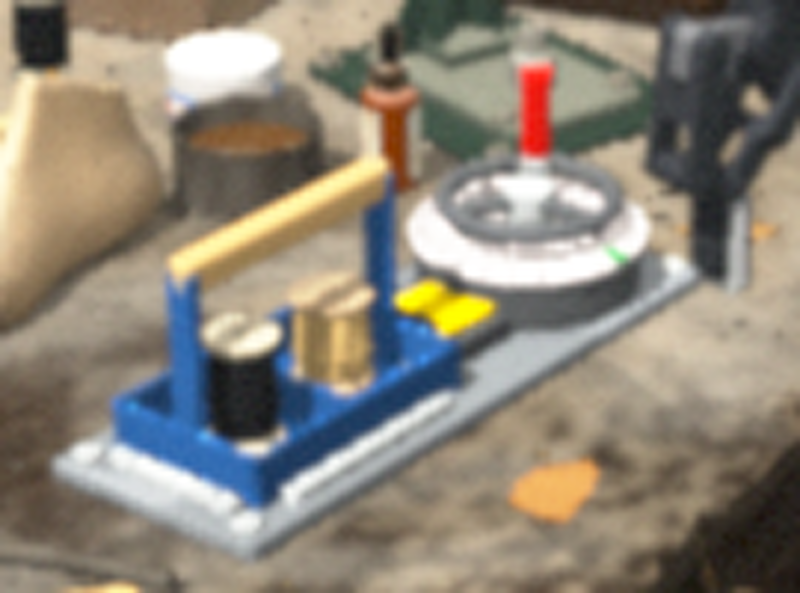

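```bash
python3 - <<'E'
from h import *
from scipy.optimize import least_squares
ms,md=cam('scene'),cam('side')
hp=lambda t,z:[40*np.cos(np.pi-4.2+t),40*np.sin(np.pi-4.2+t),z]
S=[((38,250),[-65,290,10]),((635,455),[65,-70,10]),((470,575),[-65,-70,10]),((140,72),[0,262,125]),((305,180),[0,119,125]),((383,447),[-56.5,0,44]),((543,298),117),((540,382),67),((466,374),[0,0,65])]
D=[((55,462),[65,290,10]),((250,553),[-65,290,10]),((697,268),[-65,-70,10]),((183,266),[0,262,125]),((378,165),[0,119,125]),((617,254),[-56.5,0,44]),((536,66),117),((536,155),67)]
def f(p):
    x,y,a,t=p[:4]; r=[]
    for m,L,o,s,sh in((ms,S,(275,160),5.714,p[4:6]),(md,D,(245,165),5.926,p[6:8])):
        for c,l in L:
            l=hp(t,l) if np.isscalar(l) else l
            w=R.from_euler('z',a).apply(l)+[x,y,0]
            r.append(proj(m,w)[0]-np.array(o)-np.array(c)/s-sh)
    return np.append(np.ravel(r),np.array(p[4:])*.5)
s=least_squares(f,[512,177,-.164,.1,0,0,0,0],loss='soft_l1');print(s.x);print(s.fun[:-4].reshape(-1,2).round(1).tolist())
E
```

```text
[ 5.08340748e+02  1.80895136e+02 -1.46135864e-01  5.00348430e-02
 -1.08708953e+00  2.70817696e-02 -1.28526173e+00 -4.92176961e-01]
[[-2.1, 0.5], [1.0, 0.3], [-0.1, 0.4], [-1.1, -1.0], [0.4, -0.6], [0.4, 0.5], [0.5, 1.1], [0.0, -0.4], [-0.4, -0.8], [-0.6, 0.1], [0.3, -0.4], [1.3, 0.4], [-0.9, -0.5], [0.3, -0.7], [-0.3, 0.2], [-0.1, 0.6], [-0.1, 0.1]]
```

```bash
python3 - <<'E'
from h import *
ms=cam('scene'); s=5.714
print('bottle',ray(ms,(275+740/s,160+402/s),0),'last',ray(ms,(275+650/s,160+215/s),0))
a=-.146
for y in(a+np.pi/2,a-np.pi/2):
    for p in([508,181,250],[535,369,250],[508,181,76]): 
        q=solve_ik(p,[np.pi,0,y]);print(y,None if q is None else np.round(q,2))
y=a+np.pi/2
bot.move_ptp([508,150,240],[np.pi,0,y])
m=cam('wrist');im=imaging.capture('wrist');cv2.imwrite('pics/w1.png',im);np.save('w1.npy',m,allow_pickle=True)
print(bot.get_state()['tcp_pos'],m['position'],m['rotation'],bot.get_state()['t'])
E
```

```text
bottle [645.76727229  86.23337203   0.        ] last [ 7.58847700e+02  2.15709203e+02 -1.13686838e-13]
1.4247963267948967 [ 0.21  0.29 -0.19  1.09  0.    1.92]
1.4247963267948967 [0.49 0.51 0.13 1.2  0.   2.21]
1.4247963267948967 [ 0.21  0.46 -0.43  0.68  0.    1.92]
-1.7167963267948965 [ 0.21  0.29 -0.19  1.09  0.   -1.22]
-1.7167963267948965 [ 0.49  0.51  0.13  1.2   0.   -0.93]
-1.7167963267948965 [ 0.21  0.46 -0.43  0.68  0.   -1.22]
[507.62918508 150.96949917 239.98294862] [519.21342808 229.63821786 382.68013735] [-0.31699574  0.00138899 -0.14499352] 1.9333
```

View pics/w1.png

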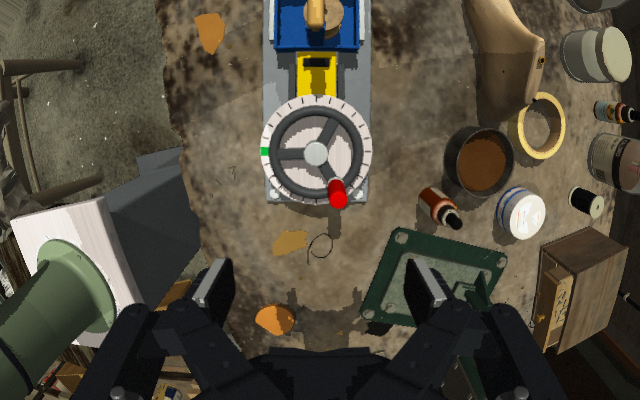

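Wrist view: wheel rim centre at about (315,154), green mark (265,152), red handle cap (339,201) with its base at (335,183), and the bottle clear at (440,208).

```bash
python3 - <<'E'
from h import *
m=np.load('w1.npy',allow_pickle=True).item(); im=cv2.imread('pics/w1.png')
print('wheel',ray(m,(314.8,154.5),65),'mark',ray(m,(265,152),44),'cap',ray(m,(339,201),117),'base',ray(m,(335.5,181),67))
i=im.astype(int); red=(i[...,2]>150)&(i[...,1]<60)&(i[...,0]<60); ys,xs=np.nonzero(red); k=(ys>150)&(ys<230)&(xs>300)&(xs<380)
print('red',xs[k].mean(),ys[k].mean(),ys[k].min(),ys[k].max(),ray(m,(xs[k].mean(),ys[k].mean()),98))
print('grip end',ray(m,(316,18),125))
g=(i[...,1]>150)&(i[...,2]<90)&(i[...,0]<120);ys,xs=np.nonzero(g);k=(xs>250)&(xs<280);print('green',xs[k].mean(),ys[k].mean(),ray(m,(xs[k].mean(),ys[k].mean()),44))
E
```

```text
wheel [506.95200975 178.67687014  65.        ] mark [451.74069294 186.6498316   44.        ] cap [524.31081322 142.00651316 117.        ] base [524.40435876 147.98185872  67.        ]
red 337.9709677419355 196.5774193548387 180 208 [524.25164161 140.32406091  98.        ]
grip end [527.07704445 302.78064613 125.        ]
green 264.015873015873 150.87301587301587 [450.86815017 188.08666722  44.        ]
```

```bash
python3 - <<'E'
from h import *
C=np.array([507.2,179.5]);a=-.149;y=a+np.pi/2;rot=[np.pi,0,y]
ang=lambda t:np.pi-4.2+t+a
pt=lambda t,z:[*(C+40*np.array([np.cos(ang(t)),np.sin(ang(t))])),z]
print(pt(.08,0))
bot.grip(.55,25)
bot.move_ptp(pt(.08,150),rot)
print(bot.movel(pt(.08,78),rot,threshold=8))
bot.grip(0,25); s=bot.get_state(); print(s['opening'],s['gripper_force'],s['contact_force'],s['t'])
for t in np.linspace(.08,1.1,5)[1:]:
    bot.movel(pt(t,78),rot,60); s=bot.get_state(); print(round(t,2),s['contact_force'].round(1),s['t'],s['tcp_pos'].round(1))
E
```

```text
[np.float64(524.360127953652), np.float64(143.3678812050235), 0]
False
0.2006409841087867 25.67126663401723 [-1.16653695  0.97141861  6.83316895] 3.8583
0.34 [0.1 1.3 6.3] 4.175 [534.2 149.4  79.3]
0.59 [0.2 0.6 5.6] 4.4917 [541.1 157.   79.4]
0.84 [-1.   1.2  5.4] 4.8083 [545.8 165.9  79.4]
1.1 [-0.7 -0.3  5.1] 5.125 [548.1 175.8  79.4]
```

```bash
python3 - <<'E'
from h import *
C=np.array([507.2,179.5]);a=-.149;y=a+np.pi/2;rot=[np.pi,0,y]
ang=lambda t:np.pi-4.2+t+a
pt=lambda t,z:[*(C+40*np.array([np.cos(ang(t)),np.sin(ang(t))])),z]
for t in np.linspace(1.1,4.2,14)[1:]:
    bot.movel(pt(t,78),rot,60); s=bot.get_state()
    if np.abs(s['contact_force'][:2]).max()>6: print(t,s['contact_force'])
bot.dwell(.3);s=bot.get_state(); print(s['contact_force'].round(1),s['t'],s['tcp_pos'].round(1),pt(4.2,78))
bot.grip(.5)
bot.movel(pt(4.2,160),rot); 
p=pt(4.2,230); bot.movel([515,150,240],rot)
bot.dwell(.2);m=cam('wrist');im=imaging.capture('wrist');cv2.imwrite('pics/w2.png',cv2.resize(im[60:260,190:440],(750,600),interpolation=2));np.save('w2.npy',m,allow_pickle=True);cv2.imwrite('pics/w2f.png',im)
print(bot.get_state()['t'])
i=im.astype(int); red=(i[...,2]>150)&(i[...,1]<60)&(i[...,0]<60); ys,xs=np.nonzero(red); k=(ys>90)&(ys<230)&(xs>230)&(xs<380)
print('red',xs[k].mean(),ys[k].mean(),ray(m,(xs[k].mean(),ys[k].mean()),95))
E
```

```text
[ 2.5 -1.1 10. ] 9.4333 [468.7 186.1  79.3] [np.float64(467.6431991336755), np.float64(185.43797147365595), 78]
11.5667
red 263.043771043771 161.15824915824916 [464.90940531 184.36479232  95.        ]
```

View pics/w2.png

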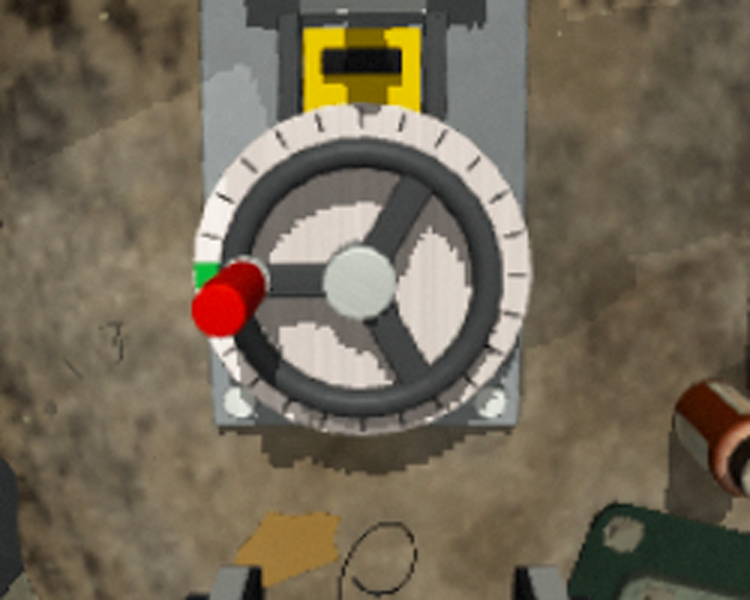

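```bash
python3 - <<'E'
from h import *
m=np.load('w2.npy',allow_pickle=True).item()
f=lambda x,y:(190+x/3,60+y/3)
def show(C,a):
  for t in(4.1,4.2,4.3):
    an=np.pi-4.2+t+a; r=lambda z:[C[0]+40*np.cos(an),C[1]+40*np.sin(an),z]
    print(t,((proj(m,[r(67),r(117),[C[0]-56.5*np.cos(a),C[1]-56.5*np.sin(a),44],[*C,65]])-[190,60])*3).round(0).tolist())
show((507.2,179.5),-.149)
C=ray(m,f(362,277),65);M=ray(m,f(206,275),44);B=ray(m,f(250,278),67);T=ray(m,f(219,311),117);print(C,M,B,T)
for v in(M,B,T):d=(v-C);print(np.arctan2(-d[1],-d[0]),np.hypot(d[0],d[1]))
E
```

```text
4.1 [[241.0, 273.0], [214.0, 299.0], [207.0, 275.0], [356.0, 282.0]]
4.2 [[241.0, 284.0], [214.0, 312.0], [207.0, 275.0], [356.0, 282.0]]
4.3 [[242.0, 296.0], [215.0, 326.0], [207.0, 275.0], [356.0, 282.0]]
[509.37230229 181.01273001  65.        ] [451.12176808 187.84374563  44.        ] [471.29986173 187.04296604  67.        ] [469.14408839 185.59185393 117.        ]
-0.1167364017495733 58.64970170485856
-0.15708357454568803 38.54704238850691
-0.1133408282881258 40.48799291205448
```

The handle cap at (219,311) matches the projection for 4.20 rad to within about 0.04, and it is in line with the green mark. Next is the tray.

```bash
python3 - <<'E'
from h import *
a=-.147;rot=[np.pi,0,a+np.pi/2]
bot.grip(.6)
bot.movel([524,300,270],rot,250)
bot.dwell(.2);m=cam('wrist');im=imaging.capture('wrist');cv2.imwrite('pics/w3.png',cv2.resize(im[40:240,190:440],(750,600),interpolation=2));np.save('w3.npy',m,allow_pickle=True);cv2.imwrite('pics/w3f.png',im)
print(bot.get_state()['t'])
P=lambda y,z:[508-y*np.sin(a),180+y*np.cos(a),z]
print((proj(m,[P(117,125),P(263,125),P(190,125)])-[190,40])*3)
E
```

```text
12.8333
[[392.99184348 450.83208797]
 [392.20573555 -10.84403211]
 [392.73156892 221.83441506]]
```

View pics/w3.png

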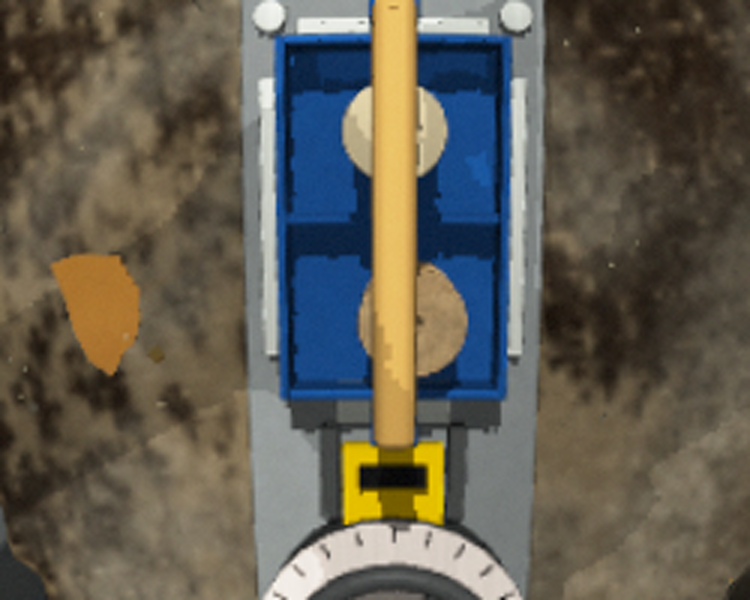

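The bar is centred at (394,445)–(395,10), within 2 mm of prediction, and both spools are standing. I'll grasp its middle.

```bash
python3 - <<'E'
from h import *
a=-.147;rot=[np.pi,0,a+np.pi/2]
p=np.array([536.3,368.])
bot.movel([*p,150],rot,150)
print(bot.movel([*p,95],rot,80,threshold=8))
bot.grip(0,90); bot.dwell(.2); s=bot.get_state(); print(s['opening'],s['gripper_force'],s['contact_force'],s['tcp_pos'],s['t'])
z0=s['tcp_pos'][2]; xy=p
print(bot.movel([*xy,z0+12],rot,25,threshold=25)); s=bot.get_state(); print(s['contact_force'],s['wrist_torque'],s['tcp_pos'],s['gripper_force'])
cv2.imwrite('pics/sd.png',imaging.capture('side')[120:270,220:420])
E
```

```text
False
0.1467112001412054 88.78498435020447 [-2.04539161  0.33406874  6.06506121] [536.34715406 368.30436078  95.71117911] 15.375
False
[ 1.56178381  1.60732301 -3.49862322] [ 0.26970382 -0.0381558   0.00485617] [536.40588537 367.91793453 107.73129774] 87.87787914276123
```

```bash
python3 - <<'E'
from h import *
a=-.147;rot=[np.pi,0,a+np.pi/2]
print(bot.movel([536.3,368,95.7+122],rot,50,threshold=25)); bot.dwell(.5)
s=bot.get_state(); print(s['contact_force'],s['wrist_torque'],s['tcp_pos'],s['orientation'],s['gripper_force'],s['t'])
b=imaging.capture('side')[110:270,240:400]; w=imaging.capture('wrist');c=imaging.capture('scene')[120:270,270:420]
o=np.zeros((600,800,3),np.uint8); o[:300,:400]=cv2.resize(b,(400,300*1)) if 0 else cv2.resize(b[:120],(400,300)); o[300:,:400]=cv2.resize(c[:113],(400,300)); o[:300,400:]=cv2.resize(w[:,120:520],(400,300)); 
cv2.imwrite('pics/o1.png',o)
E
```

```text
False
[ 0.90864146  0.83522795 -3.67304812] [ 0.00994983 -0.00942259 -0.01010866] [536.31572476 368.00338393 217.7154559 ] [ 3.14155090e+00 -1.59238216e-05  1.42376759e+00] 87.8226113319397 18.9333
```

View pics/o1.png

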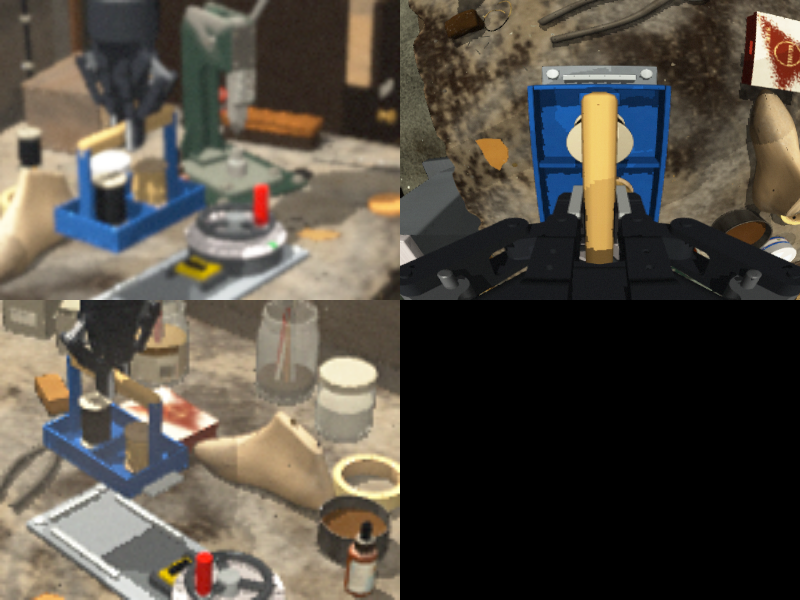

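```bash
python3 - <<'E'
from h import *
a=-.147;md=cam('side');P=lambda x,y,z:[508+x*np.cos(a)-y*np.sin(a),180+x*np.sin(a)+y*np.cos(a),z]
q=[P(-47,265,10),P(-47,115,10),P(47,265,10),P(0,263,125),P(0,117,125)]
up=proj(md,np.array(q)+[0,0,122]); print(up.round(1).tolist())
im=imaging.capture('side');im=cv2.resize(im[120:230,250:350],(727,800),interpolation=2)[:600]
for u in up: cv2.circle(im,tuple(int(v) for v in ((u-[250,120])*7.27)),4,(0,0,255),-1)
cv2.imwrite('pics/o2.png',im)
E
```

```text
[[285.8, 211.6], [321.4, 192.9], [260.6, 202.3], [271.1, 166.9], [307.4, 151.6]]
```

View pics/o2.png

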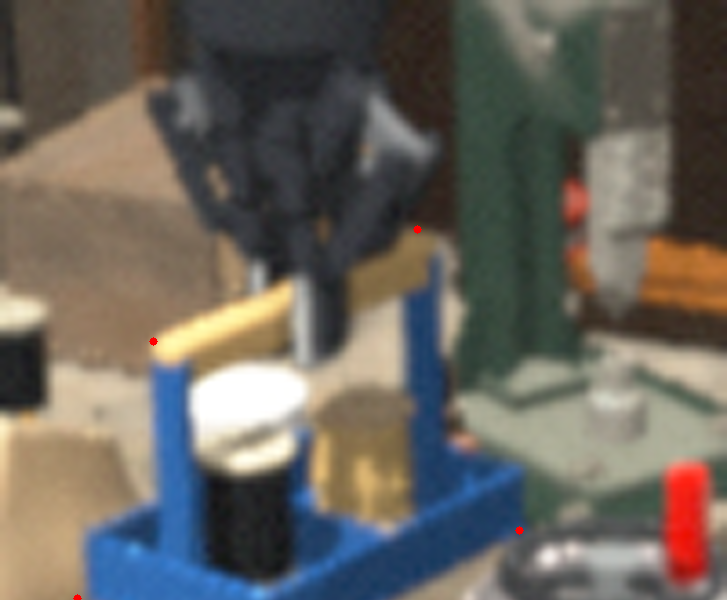

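The projected corners fit the tray apart from a uniform shift of about 1 px, so it is level. Both spools are standing, and the handle is still at the mark.

```bash
python3 -c "
from bench import bot
print(bot.sign_off())"
```

```text
the job is handed in; nothing more can be done
None
```

I handed the job in after about 19 s of the 51 s allowed: the handwheel's red handle stands at the green mark, and the gripper is holding the blue tray level, about 12 cm above the stand, with both spools upright.

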